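Tighten the lens retaining ring with the pin spanner

ROBOT

A 6-joint arm with a two-finger parallel gripper is mounted at the origin on the work surface. World frame = base frame: x ahead of the robot, y to its left, z up, the work surface at z = 0. Lengths are in m, angles in degrees, forces in N, time in s.
With the tool pointing down it reaches from about 0.3 to 0.95 m from the base axis. Payload 3.1 kg.
Tool frame: the origin (TCP) lies on the mounting face of the last link; the fingertips stand 173 mm ahead of it and the grasp point (between the pads) lies 155 mm ahead of it; z points along the fingers, y is the line along which they close (so a half turn about z gives the same grasp; the last joint's range is limited). The gripper opens to 85 mm and grips with 20 to 120 N. Pads are 22 mm wide; open, the fingers measure 114 mm over their backs; the gripper's body (76 mm by 85 mm) begins 54 mm behind the grasp point. The pads swing forward as they close: fully open they stand 13 mm farther back than shut.
Start: joints at [-71.545, 17.653, 93.61, -0, 68.738, -3.994], TCP at [0.239, -0.578, 0.405] pointing down, gripper open.
Joint ranges: [-175.34, 175.34], [-45.06, 112.39], [2.9, 150.54], [-68.45, 248.45], [3.09, 151.38], [-168.51, 168.51]. Speed limits (degrees/s): [159.86, 159.86, 180, 180, 180, 180].

INTERFACE

Orientations are given as a 3x3 rotation matrix whose columns are the frame's x, y, z axes.
In Python, from rig import sense, snapshot, hand_in gives the robot as it stands.
- The arm moves only by the shell command python3 -m inch 'ROWS'. ROWS is JSON, a list of rows, each a list of 3 entries, a list of its own where there are three numbers: the turn, a rotation vector about the tool's x, y, z normalised to -1 to 1, where 1 is 90 degrees, then the shift along the tool's x, y, z normalised to -1 to 1, where 1 is 0.25 m, then the closure, from 0 (fully open) to 1 (shut). In form: [[[wx, wy, wz], [tx, ty, tz], claw], ...]. A call has exactly 5 rows; each row is the pose to reach, as a shift and turn from the pose commanded when the call began, along the tool's axes at that moment; what a row does not reach only later rows make up. A row lasts 1/8 s, in which the tool goes at most 62.5 mm and 10.7 degrees, less where a joint would pass 70% of its speed; a pose out of reach is approached as far as the arm can. A call with a number of a shift or a turn outside -1 to 1 is refused whole. A call with a gripper value outside its range is refused whole. The fingers move at their own pace and stop on an object; the grip force is fixed at half the most. Time passes only in rows, so rows that repeat a pose let the fingers close, or fill a call up. It gives the time, the measured TCP pose, the force, the opening and the grip force at its end, in the units of the state.
- sense(): the state, without advancing time (a new reading comes with each control period).
- snapshot(name): name is "scene" or "top"; returns a dict with "frame" (480x640x3 uint8, red, green, blue), "range_z" (480x640 float32, m along the optical axis (not along the pixel's ray), 0 where there is no reading), "mtx" (3x3 intrinsics, pixels), "view" (4x4, takes a point from world to camera coordinates). Camera axes: x right, y down, z forward; pixel columns grow to the right and rows downward; lengths in m; the calibration is good to about 2 mm. A picture is of the moment at which its call begins.
- hand_in(): hands the job in; it is judged then, once.
The state is a dict: "time_s": time; "joints": joint angles; "joint_velocities": joint speeds; "joint_torque": joint torques, N m; "eef_pos": TCP position; "orientation": TCP orientation; "force": force on the tool from outside, world axes, zero at the start; "torque": the same for the moment, N m; "finger_gap": opening from 0.0 (shut) to 1.0 (fully open); "grip_force": force on a finger pad.
Only numpy, scipy, OpenCV 4.12 (cv2) and the standard library are available. Lean on these libraries where they do the work, as an engineer would, in place of code of your own. Each camera call takes 0.05 s, during which the arm holds its last target. There are 200 camera calls.

TASK

The retaining ring in the lens cell on the clamp block is loose. Take the two-pin spanner from its rest, fit its pins into the ring's two holes and turn the ring clockwise (seen from above) until it is fully home against its stop, feeling your way gently without forcing anything or touching the ring with the fingers. Then put the spanner back upright in its rest, and leave the other things on the bench alone.

Things in the scene. Friction and masses are not known exactly. Their poses are not given: they have to be found in the camera images.
- block: Fixed aluminium clamp block 100 x 100 x 32 mm, origin at the centre of its underside on the bench, z up. A dark lens cell (round tube, outside diameter 76, bore 64 mm, rim 56 mm above the bench) stands upright in its middle. The cell is clamped in at a slight twist that is not reported: up to 0.35 rad either way about the vertical.
- ring_face (a point): Point on the cell's vertical axis at the level of the ring's upper face, 50 mm above the bench and 6 mm below the cell's rim; it carries the block's axes. The bare aluminium retaining ring (60 mm outside, about 28 mm inside, lens in the middle) lies recessed in the cell. It has two blind round holes, 8.5 mm in diameter with a small chamfer and 5 mm deep, opposite each other, 44 mm apart centre to centre (each 22 mm from the axis).
- ring (a joint): Turn of the ring in the cell, rad, clockwise from above; starts at 0 to 0.35, hard stop (home) at 0.9. The line of the holes is at yaw = block yaw + cell twist - this value from world x (half turns alike). It needs about 0.25 N m, so pins dragged over its face at about 5 N do not turn it; it stays where left. At the stop torque climbs 0.2 N m per 0.01 rad: 0.4 N m is plenty, over 1 N m is forcing.
- handle (a point): Centre of the spanner's handle: an upright black block 34 mm (along the spanner's x) by 20 mm (y) by 60 mm high. Loose, about 150 g. Below the handle is a steel crossbar 56 x 18 x 8 mm, long side along x, with two pins 5 mm thick and 12 mm long pointing straight down, 44 mm apart along x, the last 2.5 mm of each tapering to a 2.6 mm blunt tip. This point is 50 mm above the pin tips, 38 mm above the crossbar's underside; z up along the handle.
- pins (a point): Point half-way between the two pin tips of the spanner, same axes as handle.
- rest_seat (a point): Centre of the seat of the fixed grey spanner rest: a pedestal 28 mm (x) by 26 mm (y, between two 6 mm high cheeks), seat 20 mm above the bench, on a base 90 x 70 x 6 mm. The spanner stands on it upright, crossbar between the cheeks along the rest's x (either way round), underside on the seat, so its pins hang down at the pedestal's two ends and end 12 mm below this point. Play is about 5 mm along x and 4 mm along y each way.
- jar_mid (a point): Bystander: small amber jar with black lid, 52 mm across, 75 mm high; point half-way up.
- cassettes: Bystander: white divided tray 90 x 120 x 35 mm, origin at the centre of its underside.
- blades: Bystander: grey blade case 45 x 75 x 22 mm, origin at the centre of its underside.
There are look-alikes about, which are no part of the job. Leave any blue or purple look-alike of the part that bears rest_seat alone.

How it is judged:
By the outcome, as a careful person would: the job done as asked, in the order asked, and still so for the second after the job is handed in, with the robot touching nothing.
It also fails if it takes over 72 s, if anything falls off the work surface, if the arm or the gripper's body presses on something with over 40 N, if the wrist force passes 120 N, or if a joint passes its speed limit or range.

## Working session

There is one attempt and no reset: what is moved stays moved. The work goes in short steps, Python scripts to look and compute and a shell command to move; the robot and the scene stay as the last step left them, time stands still between calls to the robot, and variables do not carry over. Pictures are saved under pics/ and viewed, at most 10 in all, crops included, and the job is handed in when it is done.

```bash
ls; mkdir -p pics
python3 - <<'E'
from rig import sense,snapshot
import cv2,numpy as np
for n in("scene","top"):
    s=snapshot(n);cv2.imwrite(f"pics/{n}0.png",s["frame"][:,:,::-1]);np.savez(f"{n}0.npz",**s)
    print(n,s["mtx"].tolist(),np.round(s["view"],4).tolist())
print(sense())
E
```

```text
pics
scene [[487.6212447825812, 0.0, 323.16293967414794], [0.0, 487.6212447825812, 240.09990521955064], [0.0, 0.0, 1.0]] [[0.8135, 0.5813, -0.0186, -0.4537], [0.3513, -0.5167, -0.7807, -0.1336], [-0.4634, 0.6286, -0.6246, 1.4259], [0.0, 0.0, 0.0, 1.0]]
top [[585.0732549273184, 0.0, 320.2903191267478], [0.0, 585.0732549273184, 253.77571026669756], [0.0, 0.0, 1.0]] [[-0.0169, -0.9998, -0.0066, 0.0052], [-0.9926, 0.0176, -0.1198, 0.5383], [0.1199, 0.0045, -0.9928, 1.0601], [0.0, 0.0, 0.0, 1.0]]
{'time_s': 0.1, 'joints': array([-7.15450576e+01,  1.77001312e+01,  9.36827508e+01, -6.82141226e-04,
        6.87388144e+01, -3.99289367e+00]), 'joint_velocities': array([ 0.01148473,  0.0085781 , -0.25272427, -0.02868001, -0.01954152,
       -0.01256428]), 'joint_torque': array([-9.20964776e-04, -4.16406226e+01, -2.77645522e+01, -1.01309727e-04,
        4.07900559e-03,  3.12794207e-06]), 'eef_pos': array([ 0.23850681, -0.57727884,  0.4035505 ]), 'orientation': array([[ 9.24225951e-01,  3.81845421e-01, -6.82896219e-04],
       [ 3.81846007e-01, -9.24223773e-01,  2.01125849e-03],
       [ 1.36840926e-04, -2.11961849e-03, -9.99997744e-01]]), 'force': array([-0.94542232, -0.09989461,  0.28148696]), 'torque': array([-0.03022773,  0.01980857,  0.00492112]), 'grip_force': 0.0, 'finger_gap': 0.9997249668309816}
```

View pics/top0.png

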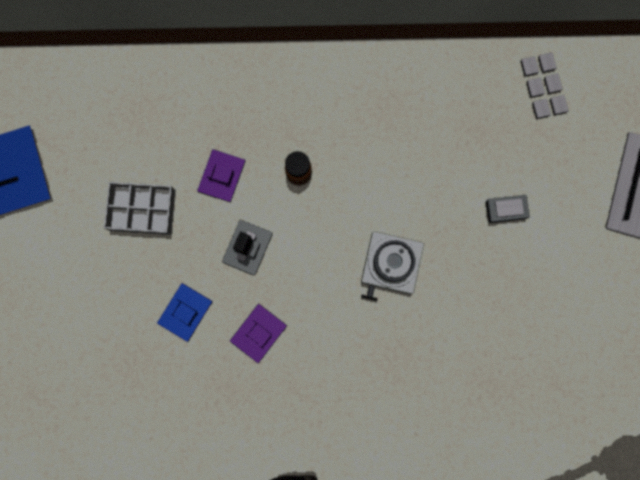

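View pics/scene0.png

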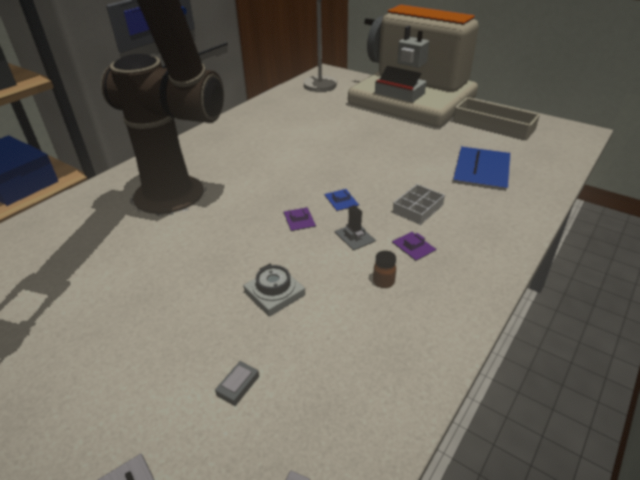

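Top view: the grey rest with the spanner is at (247,247) and the block with the cell at (393,263). Candidates for the rest are grey (247,247), purple (221,175), purple (259,333) and blue (185,312). Only the grey one fits the description, and it is the one holding the spanner. I'll check that in a close crop.

```bash
cat > h.py <<'E'
import numpy as np,cv2
def world(s):
    K,V,z=s["mtx"],s["view"],s["range_z"].astype(float)
    v,u=np.mgrid[:z.shape[0],:z.shape[1]]
    c=np.stack([(u-K[0,2])/K[0,0]*z,(v-K[1,2])/K[1,1]*z,z],-1)
    w=(c-V[:3,3])@V[:3,:3]
    w[z==0]=np.nan
    return w
def proj(s,p):
    c=s["view"][:3,:3]@np.asarray(p)+s["view"][:3,3]; q=s["mtx"]@c; return q[:2]/q[2]
def rect(w,m):
    p=w[m][:,:2]; (c,d,a)=cv2.minAreaRect((p*1000).astype(np.float32)); return np.round(c,1),np.round(d,1),round(a,1),len(p)
E
python3 - <<'E'
from h import *
s=dict(np.load("top0.npz"));w=world(s);g=s["frame"]
def box(u0,u1,v0,v1):
    m=np.zeros(w.shape[:2],bool);m[v0:v1,u0:u1]=1;return m
b=box(355,430,225,305);r=box(215,280,215,280)
Z=w[...,2]
for n,m,lo,hi in [("blocktop",b,.025,.04),("cell rim",b,.053,.065),("rest base",r,.003,.012),("seat",r,.015,.024),("bar",r,.024,.035),("handletop",r,.075,.1)]:
    k=m&(Z>lo)&(Z<hi)
    if k.sum()>3: print(n,rect(w,k),np.round(np.nanmedian(w[k],0),4))
print("bench z",np.nanmedian(Z[330:420,350:450]))
print("hist r",np.histogram(Z[r],bins=np.arange(-.01,.12,.005)))
a=cv2.resize(g[215:280,215:280],(400,400),interpolation=cv2.INTER_CUBIC);c=cv2.resize(g[230:295,360:425],(400,400),interpolation=cv2.INTER_CUBIC)
cv2.imwrite("pics/crop1.png",np.hstack([a,c])[:,:,::-1])
E
```

```text
blocktop (array([ 521.6, -139.2]), array([99.4, 99.4]), 75.7, 1054) [ 0.5116 -0.1284  0.0298]
cell rim (array([ 522. , -139.5]), array([73.3, 74.5]), 44.1, 343) [ 0.5228 -0.1414  0.0553]
rest base (array([557.6, 137. ]), array([123.8, 124.5]), 89.4, 1154) [0.5517 0.1326 0.0056]
seat (array([552.9, 129.8]), array([28.6, 53.9]), 64.3, 61) [0.5526 0.1235 0.021 ]
bar (array([556.5, 136.1]), array([52.7, 46.5]), 16.5, 167) [0.5482 0.1262 0.0271]
handletop (array([556.9, 136. ]), array([20.8, 33.9]), 65.6, 237) [0.5564 0.135  0.0874]
bench z -0.0006038953778771794
hist r (array([  38, 1326, 1600,  673,   35,   21,   62,  128,   17,   10,    9,
         11,    9,   10,   11,    7,    9,   11,   32,  175,   19,    0,
          0,    0,    0]), array([-0.01 , -0.005,  0.   ,  0.005,  0.01 ,  0.015,  0.02 ,  0.025,
        0.03 ,  0.035,  0.04 ,  0.045,  0.05 ,  0.055,  0.06 ,  0.065,
        0.07 ,  0.075,  0.08 ,  0.085,  0.09 ,  0.095,  0.1  ,  0.105,
        0.11 ,  0.115]))
```

View pics/crop1.png

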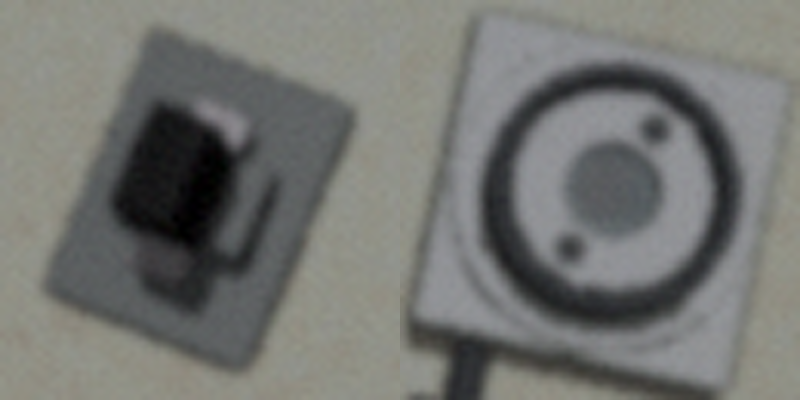

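The crop shows the grey rest with the black handle and steel crossbar, and the ring with holes at crop (655,129) and (569,249). The choice of the grey rest holds. Next I'll measure precisely.

```bash
cat > m.py <<'E'
from h import *
def atz(s,u,z):
    K,V=s["mtx"],s["view"];d=V[:3,:3].T@np.linalg.solve(K,[u[0],u[1],1]);o=-V[:3,:3].T@V[:3,3];return o+d*(z-o[2])/d[2]
def blob(g,u,r=4):
    x,y=int(round(u[0])),int(round(u[1]));p=g[y-r:y+r+1,x-r:x+r+1].astype(float).sum(2)
    wt=np.clip(np.median(p)*.95-p,0,None);vv,uu=np.mgrid[y-r:y+r+1,x-r:x+r+1];yy,xx=np.mgrid[-r:r+1,-r:r+1];wt=wt*(xx**2+yy**2<=r*r+1)
    return np.array([(uu*wt).sum(),(vv*wt).sum()])/wt.sum()
E
python3 - <<'E'
from m import *
s=dict(np.load("top0.npz"));g=s["frame"];w=world(s)
P=[]
for u in [(401.2,250.7),(387.3,270.2)]:
    for _ in range(3):u=blob(g,u)
    P.append(atz(s,u,.049));print(u,np.round(P[-1]*1000,1))
d=P[0]-P[1];print("mid",(P[0]+P[1])/2,"sep",np.hypot(*d[:2]),"yaw",np.degrees(np.arctan2(d[1],d[0])))
# rest base: gray pixels
f=g[215:280,215:280].astype(int);sat=f[...,0]-f[...,2]
m=(sat<8)|(f.sum(2)<280)
m=cv2.morphologyEx(m.astype(np.uint8),cv2.MORPH_OPEN,np.ones((3,3)))
n,l,st,_=cv2.connectedComponentsWithStats(m);k=1+st[1:,4].argmax();c,_=cv2.findContours((l==k).astype(np.uint8),cv2.RETR_EXTERNAL,cv2.CHAIN_APPROX_NONE)
q=np.array([atz(s,p[0]+215,.006)[:2]*1000 for p in max(c,key=len)],np.float32);print("base",cv2.minAreaRect(q))
# handle top, cleaned
Z=w[...,2];k=np.zeros(Z.shape,bool);k[215:280,215:280]=1;k&=(Z>.084)&(Z<.092)
print("handle",cv2.minAreaRect((w[k][:,:2]*1000).astype(np.float32)),w[k].mean(0))
# scene check
s2=dict(np.load("scene0.npz"));w2=world(s2);Z=w2[...,2];
k=(Z>.084)&(Z<.092)&(abs(w2[...,0]-.557)<.04)&(abs(w2[...,1]-.136)<.04);print("scene handle",cv2.minAreaRect((w2[k][:,:2]*1000).astype(np.float32)),w2[k].mean(0),k.sum())
k=(Z>.052)&(Z<.06)&(np.hypot(w2[...,0]-.522,w2[...,1]+.139)<.06);print("scene rim",cv2.minEnclosingCircle((w2[k][:,:2]*1000).astype(np.float32)))
E
```

```text
[400.98422018 250.66825688] [ 539.4 -152.6   49. ]
[387.1240643  270.06992398] [ 504.1 -126.    49. ]
mid [ 0.52176787 -0.13931033  0.049     ] sep 0.04420411306263578 yaw -36.913548371128776
base ((568.8878784179688, 128.77676391601562), (87.07217407226562, 122.74400329589844), 72.24351501464844)
handle ((557.0750732421875, 136.20852661132812), (20.25592803955078, 33.80259704589844), 65.5978775024414) [0.55659963 0.13592782 0.08768088]
scene handle ((559.2908935546875, 135.84451293945312), (22.427698135375977, 38.01988983154297), 64.15321350097656) [0.55894511 0.13554567 0.08715731] 75
scene rim ((521.674560546875, -140.46365356445312), 40.27272033691406)
```

```bash
cat > go.py <<'E'
import sys,numpy as np
from rig import sense
from scipy.spatial.transform import Rotation as R
def go(x,y,z,yaw,st=None):
    st=st or sense();O=st["orientation"];t=np.radians(yaw)
    G=np.array([[np.cos(t),np.sin(t),0],[np.sin(t),-np.cos(t),0],[0,0,-1]])
    rv=np.degrees(R.from_matrix(O.T@G).as_rotvec())/90
    d=O.T@(np.array([x,y,z])-st["eef_pos"])/.25
    print("turn",np.round(rv,4),"shift",np.round(d,4))
st=sense();O=st["orientation"]
print("t",round(st["time_s"],2),"pos",np.round(st["eef_pos"],4),"yaw",round(np.degrees(np.arctan2(O[1,0],O[0,0])),2),"z",np.round(O[:,2],4),"F",np.round(st["force"],2),"T",np.round(st["torque"],3),"gap",round(st["finger_gap"],3),"grip",round(st["grip_force"],1),"q",np.round(st["joints"],1))
a=list(map(float,sys.argv[1:]))
if a: go(*a)
E
python3 go.py 0.425 -0.28 0.40 75; python3 go.py .5 -.1 .4 110
```

```text
t 0.1 pos [ 0.2385 -0.5773  0.4036] yaw 22.45 z [-7.e-04  2.e-03 -1.e+00] F [-0.95 -0.1   0.28] T [-0.03   0.02   0.005] gap 1.0 grip 0.0 q [-71.5  17.7  93.7  -0.   68.7  -4. ]
turn [-0.0012 -0.0007 -0.5839] shift [ 1.1435 -0.8141  0.0161]
t 0.1 pos [ 0.2385 -0.5773  0.4036] yaw 22.45 z [-7.e-04  2.e-03 -1.e+00] F [-0.95 -0.1   0.28] T [-0.03   0.02   0.005] gap 1.0 grip 0.0 q [-71.5  17.7  93.7  -0.   68.7  -4. ]
turn [-0.001  -0.0011 -0.9728] shift [ 1.6957 -1.365   0.0173]
```

```bash
python3 -m inch '[[[0,0,-0.1],[0.2,-0.15,0],0],[[0,0,-0.2],[0.4,-0.3,0],0],[[0,0,-0.3],[0.6,-0.45,0],0],[[0,0,-0.4],[0.8,-0.6,0],0],[[0,0,-0.5],[0.95,-0.72,0],0]]'; python3 go.py 0.557 0.1362 0.35 155.6
```

```text
time_s: 0.72
eef_pos: [0.3901, -0.3183, 0.4043]
orientation: [[0.378, 0.926, -0.0], [0.926, -0.378, 0.001], [0.001, -0.001, -1.0]]
force: [0.2, -0.0, -0.2]
finger_gap: 0.999
grip_force: 0.0
t 0.72 pos [ 0.3901 -0.3183  0.4043] yaw 67.79 z [-2.e-04  8.e-04 -1.e+00] F [ 0.15 -0.05 -0.16] T [-0.005  0.003 -0.005] gap 0.999 grip 0.0 q [-44.2   4.2 109.7   0.   66.1 -22. ]
turn [ 1.000e-04 -6.000e-04 -9.756e-01] shift [ 1.9353 -0.0687  0.2183]
```

```bash
python3 -m inch '[[[0,0,-0.11],[0.2,0,0.02],0],[[0,0,-0.22],[0.4,-0.01,0.04],0],[[0,0,-0.33],[0.6,-0.02,0.06],0],[[0,0,-0.44],[0.8,-0.03,0.08],0],[[0,0,-0.55],[1,-0.035,0.1],0]]';  python3 go.py 0.557 0.1362 0.30 155.6
```

```text
time_s: 1.35
eef_pos: [0.4773, -0.0847, 0.3792]
orientation: [[-0.458, 0.889, -0.0], [0.889, 0.458, 0.0], [0.0, -0.0, -1.0]]
force: [0.3, 0.3, 0.7]
finger_gap: 1.001
grip_force: 0.0
t 1.35 pos [ 0.4773 -0.0847  0.3792] yaw 117.27 z [-4.e-04  0.e+00 -1.e+00] F [0.26 0.29 0.75] T [-0.065 -0.041  0.016] gap 1.001 grip 0.0 q [-15.2   3.6 113.4  -0.   62.9 -42.5]
turn [-1.000e-04 -2.000e-04 -4.258e-01] shift [0.6391 0.6885 0.3168]
```

```bash
python3 -m inch '[[[0,0,-0.1],[0.16,0.17,0],0],[[0,0,-0.2],[0.32,0.34,0.05],0],[[0,0,-0.3],[0.5,0.52,0.1],0],[[0,0,-0.42],[0.64,0.69,0.2],0],[[0,0,-0.42],[0.64,0.69,0.24],0]]';  python3 go.py 0.557 0.1362 0.22 155.6
```

```text
time_s: 1.98
eef_pos: [0.5585, 0.1377, 0.3176]
orientation: [[-0.907, 0.422, -0.002], [0.422, 0.907, 0.0], [0.002, -0.001, -1.0]]
force: [-0.1, 0.0, 0.1]
finger_gap: 0.998
grip_force: 0.0
t 1.98 pos [0.5585 0.1377 0.3176] yaw 155.04 z [-2.2e-03  4.0e-04 -1.0e+00] F [-0.07  0.03  0.13] T [ 0.001 -0.008 -0.013] gap 0.998 grip 0.0 q [ 9.500e+00  1.790e+01  1.043e+02  1.000e-01  5.790e+01 -5.560e+01]
turn [-0.0003 -0.0014 -0.0062] shift [ 0.0021 -0.0079  0.3903]
```

```bash
python3 -m inch '[[[0,0,-0.006],[0.002,-0.008,0.1],0],[[0,0,-0.006],[0.002,-0.008,0.2],0],[[0,0,-0.006],[0.002,-0.008,0.3],0],[[0,0,-0.006],[0.002,-0.008,0.35],0],[[0,0,-0.006],[0.002,-0.008,0.35],0]]';  python3 go.py 0.557 0.1362 0.22 155.6
```

```text
time_s: 2.6
eef_pos: [0.5565, 0.1321, 0.2312]
orientation: [[-0.908, 0.419, -0.003], [0.419, 0.908, -0.001], [0.002, -0.002, -1.0]]
force: [0.4, 0.0, -0.2]
finger_gap: 0.998
grip_force: 0.0
t 2.6 pos [0.5565 0.1321 0.2312] yaw 155.22 z [-2.7e-03 -6.0e-04 -1.0e+00] F [ 0.38  0.03 -0.16] T [-0.007 -0.024  0.019] gap 0.998 grip 0.0 q [  9.   24.7 106.9  -0.   48.5 -56.2]
turn [-0.001  -0.0014 -0.0042] shift [0.0048 0.0158 0.0448]
```

Run:
```python
from rig import snapshot
import cv2,numpy as np
s=snapshot("scene");t=snapshot("top")
a=cv2.resize(s["frame"][150:270,300:420],(400,400));b=cv2.resize(t["frame"][190:290,200:300],(400,400))
cv2.imwrite("pics/g1.png",np.hstack([a,b])[:,:,::-1])
```

```text
(no output)
```

View pics/g1.png

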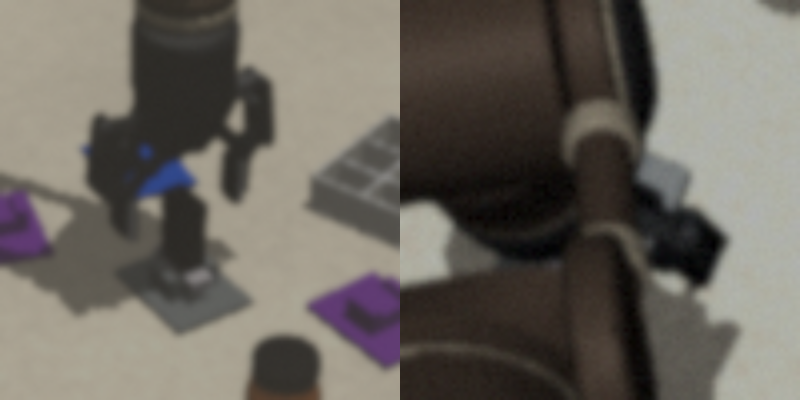

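The scene view shows the fingers straddling the black handle at about (185,225) in the left half. The final descent is next.

```bash
python3 -m inch '[[[-0.001,-0.001,-0.004],[0.005,0.016,0.02],0],[[-0.001,-0.001,-0.004],[0.005,0.016,0.045],0],[[-0.001,-0.001,-0.004],[0.005,0.016,0.045],0],[[-0.001,-0.001,-0.004],[0.005,0.016,0.045],0],[[-0.001,-0.001,-0.004],[0.005,0.016,0.045],0]]';  python3 go.py 0.557 0.1362 0.22 155.6
```

```text
time_s: 3.32
eef_pos: [0.5578, 0.137, 0.221]
orientation: [[-0.911, 0.412, 0.002], [0.412, 0.911, 0.001], [-0.002, 0.002, -1.0]]
force: [1.0, -0.1, 0.5]
finger_gap: 0.999
grip_force: 0.0
t 3.33 pos [0.5578 0.137  0.221 ] yaw 155.65 z [ 2.3e-03  8.0e-04 -1.0e+00] F [ 1.03 -0.12  0.5 ] T [-0.041 -0.025  0.005] gap 0.999 grip 0.0 q [  9.5  25.8 106.8   0.   47.3 -56.2]
turn [0.0011 0.0011 0.0006] shift [ 0.0015 -0.0043  0.0042]
```

```bash
python3 -m inch '[[[0,0,0],[0.001,-0.003,0.004],0.3],[[0,0,0],[0.001,-0.003,0.004],0.6],[[0,0,0],[0.001,-0.003,0.004],0.8],[[0,0,0],[0.001,-0.003,0.004],1],[[0,0,0],[0.001,-0.003,0.004],1]]';python3 -m inch '[[[0,0,0],[0,0,0],1],[[0,0,0],[0,0,0],1],[[0,0,0],[0,0,0],1],[[0,0,0],[0,0,0],1],[[0,0,0],[0,0,0],1]]';  python3 go.py 0.557 0.1362 0.22 155.6; python3 -c "
from rig import sense
print(sense()['force'])"
```

```text
time_s: 3.95
eef_pos: [0.5572, 0.1364, 0.22]
orientation: [[-0.911, 0.412, 0.002], [0.412, 0.911, 0.001], [-0.002, 0.001, -1.0]]
force: [-0.3, -1.2, -0.1]
finger_gap: 0.227
grip_force: 60.6
time_s: 4.58
eef_pos: [0.5571, 0.1364, 0.2199]
orientation: [[-0.911, 0.412, 0.002], [0.412, 0.911, 0.001], [-0.002, 0.001, -1.0]]
force: [0.3, -0.8, 0.8]
finger_gap: 0.228
grip_force: 60.7
t 4.58 pos [0.5571 0.1364 0.2199] yaw 155.65 z [ 2.e-03  7.e-04 -1.e+00] F [ 0.31 -0.77  0.76] T [-0.129  0.033 -0.014] gap 0.228 grip 60.7 q [  9.4  25.8 106.9   0.   47.1 -56.3]
turn [0.0009 0.001  0.0006] shift [ 0.0002 -0.001  -0.0002]
[ 0.31111298 -0.77351956  0.76100444]
```

```bash
python3 -m inch '[[[0,0,0],[0,0,-0.04],1],[[0,0,0],[0,0,-0.12],1],[[0,0,0],[0,0,-0.22],1],[[0,0,0],[0,0,-0.34],1],[[0,0,0],[0,0,-0.42],1]]';  python3 go.py 0.5218 -0.1394 0.31 143.1
```

```text
time_s: 5.2
eef_pos: [0.5575, 0.1365, 0.3283]
orientation: [[-0.911, 0.412, 0.006], [0.412, 0.911, 0.002], [-0.005, 0.004, -1.0]]
force: [-0.6, -0.2, -1.6]
finger_gap: 0.231
grip_force: 60.7
t 5.2 pos [0.5575 0.1365 0.3283] yaw 155.65 z [ 0.0061  0.0016 -1.    ] F [-0.58 -0.16 -1.57] T [-0.022  0.018  0.009] gap 0.231 grip 60.7 q [  9.4  16.8 104.3   0.   58.5 -56.3]
turn [0.0029 0.0028 0.1395] shift [-0.3245 -1.0648  0.0705]
```

```bash
python3 -m inch '[[[0,0,0.03],[-0.06,-0.2,0],1],[[0,0,0.06],[-0.12,-0.4,0],1],[[0,0,0.09],[-0.18,-0.6,0],1],[[0,0,0.12],[-0.25,-0.8,0.02],1],[[0,0,0.14],[-0.31,-0.98,0.04],1]]';python3 -m inch '[[[0,0,0],[0,-0.03,0],1],[[0,0,0],[0,-0.05,0],1],[[0,0,0],[0,-0.05,0],1],[[0,0,0],[0,-0.05,0],1],[[0,0,0],[0,-0.05,0],1]]';  python3 go.py 0.5218 -0.1394 0.29 143.1
python3 - <<'E'
from rig import snapshot
from h import *
for n in("scene","top"):
    s=snapshot(n);np.savez(f"{n}1.npz",**s)
    p=proj(s,[.5218,-.1394,.09]).astype(int);print(n,p)
    x,y=np.clip(p,60,[580,420]);cv2.imwrite(f"{n}c.png",cv2.resize(s["frame"][y-50:y+50,x-50:x+50],(400,400))[:,:,::-1])
cv2.imwrite("pics/g2.png",np.hstack([cv2.imread("scenec.png"),cv2.imread("topc.png")]))
E
```

```text
time_s: 5.82
eef_pos: [0.5265, -0.1206, 0.3165]
orientation: [[-0.798, 0.602, 0.005], [0.602, 0.798, -0.0], [-0.004, 0.003, -1.0]]
force: [1.3, -0.2, -1.8]
finger_gap: 0.232
grip_force: 60.7
time_s: 6.45
eef_pos: [0.5193, -0.128, 0.3147]
orientation: [[-0.8, 0.6, 0.002], [0.6, 0.8, 0.001], [-0.001, 0.002, -1.0]]
force: [-0.5, 0.6, -0.9]
finger_gap: 0.232
grip_force: 60.5
t 6.45 pos [ 0.5193 -0.128   0.3147] yaw 143.13 z [ 2.3e-03  8.0e-04 -1.0e+00] F [-0.47  0.58 -0.89] T [-0.02  -0.033 -0.002] gap 0.232 grip 60.5 q [-1.850e+01  1.390e+01  1.099e+02  1.000e-01  5.610e+01 -7.170e+01]
turn [0.0013 0.0008 0.0004] shift [-0.0354 -0.0307  0.099 ]
scene [270 264]
top [396 257]
```

View pics/g2.png

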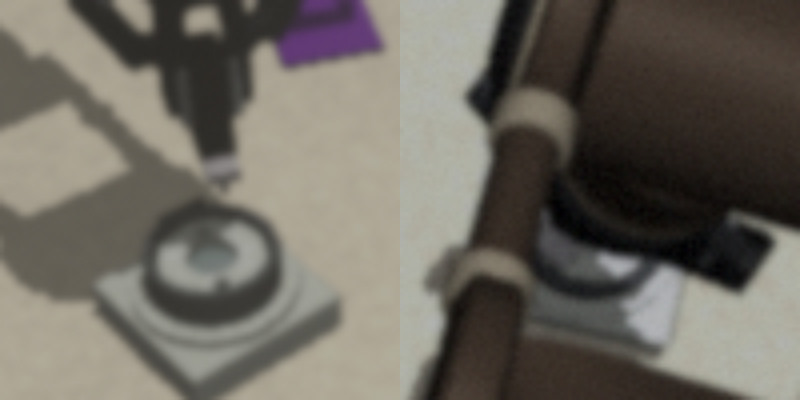

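Spanner held upright above the cell; the holes are visible in the scene half at about (190,235) and (225,285). Next I'll align.

```bash
python3 -m inch '[[[0.001,0.001,0],[-0.018,-0.015,0.05],1],[[0.001,0.001,0],[-0.035,-0.03,0.1],1],[[0.001,0.001,0],[-0.035,-0.03,0.13],1],[[0.001,0.001,0],[-0.035,-0.03,0.14],1],[[0.001,0.001,0],[-0.035,-0.03,0.14],1]]';python3 -m inch '[[[0,0,0],[0,0,0],1],[[0,0,0],[0,0,0],1],[[0,0,0],[0,0,0],1],[[0,0,0],[0,0,0],1],[[0,0,0],[0,0,0],1]]';  python3 go.py 0.5218 -0.1394 0.265 143.1
```

```text
time_s: 7.18
eef_pos: [0.5215, -0.14, 0.2793]
orientation: [[-0.799, 0.601, -0.001], [0.601, 0.799, 0.001], [0.001, 0.0, -1.0]]
force: [0.7, -0.7, -1.4]
finger_gap: 0.226
grip_force: 60.5
time_s: 7.8
eef_pos: [0.5216, -0.14, 0.2797]
orientation: [[-0.799, 0.601, -0.0], [0.601, 0.799, 0.0], [0.0, 0.0, -1.0]]
force: [-0.3, -0.2, -2.2]
finger_gap: 0.229
grip_force: 60.5
t 7.8 pos [ 0.5216 -0.14    0.2797] yaw 143.05 z [-1.e-04  5.e-04 -1.e+00] F [-0.32 -0.22 -2.17] T [-0.042  0.009 -0.004] gap 0.229 grip 60.5 q [-19.7  17.4 110.3   0.   52.3 -72.7]
turn [ 0.0002 -0.0002 -0.0006] shift [0.0008 0.0025 0.0587]
```

```bash
python3 -m inch '[[[0,0,0],[0.001,0.0025,0.015],1],[[0,0,0],[0.001,0.0025,0.03],1],[[0,0,0],[0.001,0.0025,0.045],1],[[0,0,0],[0.001,0.0025,0.056],1],[[0,0,0],[0.001,0.0025,0.056],1]]';python3 -m inch '[[[0,0,0],[0,0,0.003],1],[[0,0,0],[0,0,0.006],1],[[0,0,0],[0,0,0.008],1],[[0,0,0],[0,0,0.01],1],[[0,0,0],[0,0,0.01],1]]';  python3 go.py 0.5218 -0.1394 0.257 143.1
```

```text
time_s: 8.43
eef_pos: [0.5216, -0.1393, 0.2652]
orientation: [[-0.799, 0.601, -0.001], [0.601, 0.799, 0.001], [0.001, 0.0, -1.0]]
force: [-0.3, 1.1, -1.3]
finger_gap: 0.221
grip_force: 60.5
time_s: 9.05
eef_pos: [0.5218, -0.1394, 0.2631]
orientation: [[-0.799, 0.601, -0.0], [0.601, 0.799, 0.0], [0.0, 0.0, -1.0]]
force: [0.4, -0.3, -1.3]
finger_gap: 0.225
grip_force: 60.5
t 9.05 pos [ 0.5218 -0.1394  0.2631] yaw 143.05 z [-1.e-04  5.e-04 -1.e+00] F [ 0.38 -0.28 -1.31] T [-0.024  0.036  0.009] gap 0.225 grip 60.5 q [-19.6  18.8 110.7   0.   50.5 -72.7]
turn [ 0.0002 -0.0002 -0.0006] shift [-0.0003  0.      0.0245]
```

Now 1 mm at a time through the face level (TCP about 0.262), checking force.

```bash
python3 -m inch '[[[0,0,0],[0,0,0.002],1],[[0,0,0],[0,0,0.004],1],[[0,0,0],[0,0,0.006],1],[[0,0,0],[0,0,0.008],1],[[0,0,0],[0,0,0.008],1]]';  python3 go.py 0.5218 -0.1394 0.258 143.1
```

```text
time_s: 9.68
eef_pos: [0.5217, -0.1394, 0.2611]
orientation: [[-0.799, 0.601, -0.0], [0.601, 0.799, 0.001], [0.0, 0.0, -1.0]]
force: [0.5, -0.3, -1.8]
finger_gap: 0.224
grip_force: 60.5
t 9.68 pos [ 0.5217 -0.1394  0.2611] yaw 143.05 z [-2.e-04  5.e-04 -1.e+00] F [ 0.52 -0.27 -1.85] T [ 0.009 -0.017  0.022] gap 0.224 grip 60.5 q [-19.6  19.  110.7   0.   50.2 -72.6]
turn [ 0.0002 -0.0003 -0.0006] shift [-0.0003  0.0001  0.0123]
```

```bash
python3 -m inch '[[[0,0,0],[0,0,0.002],1],[[0,0,0],[0,0,0.004],1],[[0,0,0],[0,0,0.006],1],[[0,0,0],[0,0,0.006],1],[[0,0,0],[0,0,0.006],1]]';  python3 go.py 0.5218 -0.1394 0.258 143.1
```

```text
time_s: 10.3
eef_pos: [0.5218, -0.1394, 0.2597]
orientation: [[-0.799, 0.601, -0.0], [0.601, 0.799, 0.0], [0.0, 0.0, -1.0]]
force: [-0.3, 0.3, -1.0]
finger_gap: 0.226
grip_force: 60.5
t 10.3 pos [ 0.5218 -0.1394  0.2597] yaw 143.05 z [-1.e-04  4.e-04 -1.e+00] F [-0.29  0.3  -1.03] T [-0.003 -0.015 -0.039] gap 0.226 grip 60.5 q [-19.6  19.2 110.8   0.   50.1 -72.6]
turn [ 0.0002 -0.0002 -0.0006] shift [-0.0001 -0.      0.0066]
```

```bash
python3 -m inch '[[[0,0,0],[0,0,0.002],1],[[0,0,0],[0,0,0.004],1],[[0,0,0],[0,0,0.005],1],[[0,0,0],[0,0,0.005],1],[[0,0,0],[0,0,0.005],1]]';  python3 go.py 0.5218 -0.1394 0.257 143.1
```

```text
time_s: 10.92
eef_pos: [0.5218, -0.1394, 0.2584]
orientation: [[-0.799, 0.601, -0.0], [0.601, 0.799, 0.0], [0.0, 0.0, -1.0]]
force: [-0.4, 0.1, -1.4]
finger_gap: 0.223
grip_force: 60.5
t 10.93 pos [ 0.5218 -0.1394  0.2584] yaw 143.05 z [-1.e-04  5.e-04 -1.e+00] F [-0.45  0.13 -1.44] T [-0.013  0.011  0.004] gap 0.223 grip 60.5 q [-19.6  19.3 110.8   0.   49.9 -72.7]
turn [ 0.0002 -0.0002 -0.0006] shift [-0.0002  0.      0.0055]
```

```bash
python3 -m inch '[[[0,0,0],[0,0,0.001],1],[[0,0,0],[0,0,0.002],1],[[0,0,0],[0,0,0.003],1],[[0,0,0],[0,0,0.003],1],[[0,0,0],[0,0,0.003],1]]';  python3 go.py 0.5218 -0.1394 0.257 143.1
```

```text
time_s: 11.55
eef_pos: [0.5217, -0.1394, 0.2576]
orientation: [[-0.799, 0.601, -0.0], [0.601, 0.799, 0.0], [0.0, 0.0, -1.0]]
force: [0.6, 0.3, -0.9]
finger_gap: 0.229
grip_force: 60.5
t 11.55 pos [ 0.5217 -0.1394  0.2576] yaw 143.05 z [-1.e-04  5.e-04 -1.e+00] F [ 0.61  0.34 -0.92] T [-0.042  0.02  -0.007] gap 0.229 grip 60.5 q [-19.6  19.3 110.8   0.   49.8 -72.6]
turn [ 0.0002 -0.0003 -0.0006] shift [-0.0003 -0.      0.0025]
```

```bash
python3 -m inch '[[[0,0,0.02],[0,0,0],1],[[0,0,0.04],[0,0,0],1],[[0,0,0.06],[0,0,0],1],[[0,0,0.08],[0,0,0],1],[[0,0,0.1],[0,0,0],1]]';  python3 go.py 0.5218 -0.1394 0.257 143.1
```

```text
time_s: 12.18
eef_pos: [0.5216, -0.1395, 0.2576]
orientation: [[-0.694, 0.72, -0.001], [0.72, 0.694, 0.0], [0.0, -0.0, -1.0]]
force: [-1.8, -2.0, -1.2]
finger_gap: 0.236
grip_force: 60.7
t 12.18 pos [ 0.5216 -0.1395  0.2576] yaw 133.96 z [-5.e-04  0.e+00 -1.e+00] F [-1.77 -2.01 -1.23] T [-0.347  0.248  0.235] gap 0.236 grip 60.7 q [-19.6  19.3 110.8  -0.   49.9 -63.5]
turn [-0.0002 -0.0003 -0.1015] shift [-0.0001  0.0007  0.0025]
```

```bash
python3 -m inch '[[[0,0,0.02],[0,0,0],1],[[0,0,0.04],[0,0,0],1],[[0,0,0.06],[0,0,0],1],[[0,0,0.08],[0,0,0],1],[[0,0,0.1],[0,0,0],1]]';  python3 go.py 0.5218 -0.1394 0.257 143.1
```

```text
time_s: 12.8
eef_pos: [0.5217, -0.1394, 0.2576]
orientation: [[-0.573, 0.82, -0.0], [0.82, 0.573, 0.0], [0.0, -0.0, -1.0]]
force: [-1.3, -2.6, -1.3]
finger_gap: 0.225
grip_force: 60.6
t 12.8 pos [ 0.5217 -0.1394  0.2576] yaw 124.93 z [-3.e-04  3.e-04 -1.e+00] F [-1.31 -2.65 -1.25] T [-0.464  0.258  0.247] gap 0.225 grip 60.6 q [-19.6  19.3 110.8   0.   49.9 -54.5]
turn [ 0.     -0.0003 -0.2018] shift [-0.0001  0.0003  0.0024]
```

```bash
python3 -m inch '[[[0,0,0.02],[0,0,0],1],[[0,0,0.04],[0,0,0],1],[[0,0,0.06],[0,0,0],1],[[0,0,0.08],[0,0,0],1],[[0,0,0.08],[0,0,0],1]]';  python3 go.py 0.5218 -0.1394 0.257 143.1
```

```text
time_s: 13.42
eef_pos: [0.5218, -0.1394, 0.2576]
orientation: [[-0.467, 0.884, -0.0], [0.884, 0.467, 0.0], [0.0, 0.0, -1.0]]
force: [-1.0, -2.3, -1.7]
finger_gap: 0.23
grip_force: 60.5
t 13.43 pos [ 0.5218 -0.1394  0.2576] yaw 117.81 z [-0.e+00  5.e-04 -1.e+00] F [-1.   -2.32 -1.74] T [-0.513  0.237  0.191] gap 0.23 grip 60.5 q [-19.6  19.3 110.8   0.   49.8 -47.4]
turn [ 2.00e-04 -3.00e-04 -2.81e-01] shift [-0.0001  0.      0.0025]
```

```bash
cat > chk.py <<'E'
import sys,numpy as np
from rig import sense
s=sense();O=s["orientation"];print("yaw",round(np.degrees(np.arctan2(O[1,0],O[0,0])),2),"Tz",round(s["torque"][2],3),"F",np.round(s["force"],1))
sys.exit(s["torque"][2]>0.34)
E
python3 -m inch '[[[0,0,0.02],[0,0,0],1],[[0,0,0.04],[0,0,0],1],[[0,0,0.06],[0,0,0],1],[[0,0,0.08],[0,0,0],1],[[0,0,0.08],[0,0,0],1]]' >/dev/null && python3 chk.py && python3 -m inch '[[[0,0,0.003],[0,0,0],1],[[0,0,0.006],[0,0,0],1],[[0,0,0.009],[0,0,0],1],[[0,0,0.012],[0,0,0],1],[[0,0,0.012],[0,0,0],1]]' >/dev/null && python3 chk.py && python3 -m inch '[[[0,0,0.003],[0,0,0],1],[[0,0,0.006],[0,0,0],1],[[0,0,0.009],[0,0,0],1],[[0,0,0.012],[0,0,0],1],[[0,0,0.012],[0,0,0],1]]' >/dev/null && python3 chk.py && python3 -m inch '[[[0,0,0.003],[0,0,0],1],[[0,0,0.006],[0,0,0],1],[[0,0,0.009],[0,0,0],1],[[0,0,0.012],[0,0,0],1],[[0,0,0.012],[0,0,0],1]]' >/dev/null && python3 chk.py && python3 -m inch '[[[0,0,0.003],[0,0,0],1],[[0,0,0.006],[0,0,0],1],[[0,0,0.009],[0,0,0],1],[[0,0,0.012],[0,0,0],1],[[0,0,0.012],[0,0,0],1]]' >/dev/null && python3 chk.py
```

```text
yaw 110.61 Tz 0.195 F [-0.5 -1.2 -2. ]False
```

```bash
sed -i 's/sys.exit(\(.*\))$/sys.exit(int(\1))/' chk.py
python3 -m inch '[[[0,0,0.003],[0,0,0],1],[[0,0,0.006],[0,0,0],1],[[0,0,0.009],[0,0,0],1],[[0,0,0.012],[0,0,0],1],[[0,0,0.012],[0,0,0],1]]' >/dev/null && python3 chk.py && python3 -m inch '[[[0,0,0.003],[0,0,0],1],[[0,0,0.006],[0,0,0],1],[[0,0,0.009],[0,0,0],1],[[0,0,0.012],[0,0,0],1],[[0,0,0.012],[0,0,0],1]]' >/dev/null && python3 chk.py && python3 -m inch '[[[0,0,0.003],[0,0,0],1],[[0,0,0.006],[0,0,0],1],[[0,0,0.009],[0,0,0],1],[[0,0,0.012],[0,0,0],1],[[0,0,0.012],[0,0,0],1]]' >/dev/null && python3 chk.py && python3 -m inch '[[[0,0,0.003],[0,0,0],1],[[0,0,0.006],[0,0,0],1],[[0,0,0.009],[0,0,0],1],[[0,0,0.012],[0,0,0],1],[[0,0,0.012],[0,0,0],1]]' >/dev/null && python3 chk.py && python3 -m inch '[[[0,0,0.003],[0,0,0],1],[[0,0,0.006],[0,0,0],1],[[0,0,0.009],[0,0,0],1],[[0,0,0.012],[0,0,0],1],[[0,0,0.012],[0,0,0],1]]' >/dev/null && python3 chk.py
```

```text
yaw 109.56 Tz 0.133 F [-0.1 -1.9 -2.1]
yaw 108.48 Tz 0.233 F [-0.4 -2.5 -2.6]
yaw 107.4 Tz 0.275 F [ 0.5 -1.2 -3. ]
yaw 106.32 Tz 0.198 F [ 0.9 -1.4 -2.5]
yaw 105.24 Tz 0.245 F [ 1.9 -2.8 -2.6]
```

```bash
python3 -m inch '[[[0,0,0.003],[0,0,0],1],[[0,0,0.006],[0,0,0],1],[[0,0,0.009],[0,0,0],1],[[0,0,0.012],[0,0,0],1],[[0,0,0.012],[0,0,0],1]]' >/dev/null && python3 chk.py && python3 -m inch '[[[0,0,0.003],[0,0,0],1],[[0,0,0.006],[0,0,0],1],[[0,0,0.009],[0,0,0],1],[[0,0,0.012],[0,0,0],1],[[0,0,0.012],[0,0,0],1]]' >/dev/null && python3 chk.py && python3 -m inch '[[[0,0,0.003],[0,0,0],1],[[0,0,0.006],[0,0,0],1],[[0,0,0.009],[0,0,0],1],[[0,0,0.012],[0,0,0],1],[[0,0,0.012],[0,0,0],1]]' >/dev/null && python3 chk.py && python3 -m inch '[[[0,0,0.003],[0,0,0],1],[[0,0,0.006],[0,0,0],1],[[0,0,0.009],[0,0,0],1],[[0,0,0.012],[0,0,0],1],[[0,0,0.012],[0,0,0],1]]' >/dev/null && python3 chk.py && python3 -m inch '[[[0,0,0.003],[0,0,0],1],[[0,0,0.006],[0,0,0],1],[[0,0,0.009],[0,0,0],1],[[0,0,0.012],[0,0,0],1],[[0,0,0.012],[0,0,0],1]]' >/dev/null && python3 chk.py && python3 -m inch '[[[0,0,0.003],[0,0,0],1],[[0,0,0.006],[0,0,0],1],[[0,0,0.009],[0,0,0],1],[[0,0,0.012],[0,0,0],1],[[0,0,0.012],[0,0,0],1]]' >/dev/null && python3 chk.py; python3 go.py .5218 -.1394 .2576 143.1
```

```text
yaw 104.16 Tz 0.16 F [ 2.2 -1.3 -3.2]
yaw 103.08 Tz 0.22 F [ 1.4 -1.5 -2.9]
yaw 102.0 Tz 0.248 F [ 2.6 -1.7 -2.1]
yaw 100.95 Tz 0.487 F [ 1.7 -1.4 -2.7]
t 19.68 pos [ 0.5218 -0.1394  0.2577] yaw 100.95 z [ 0.e+00  3.e-04 -1.e+00] F [ 1.67 -1.39 -2.65] T [-0.325 -0.466  0.487] gap 0.225 grip 60.5 q [-19.6  19.3 110.8   0.   49.8 -30.5]
turn [ 1.000e-04 -2.000e-04 -4.683e-01] shift [-0.0001 -0.0001  0.0002]
```

```bash
python3 -m inch '[[[0,0,0],[0,0,0],1],[[0,0,0],[0,0,0],1],[[0,0,0],[0,0,0],1],[[0,0,0],[0,0,0],1],[[0,0,0],[0,0,0],1]]' >/dev/null ; python3 chk.py;  python3 -m inch '[[[0,0,0.001],[0,0,0],1],[[0,0,0.002],[0,0,0],1],[[0,0,0.003],[0,0,0],1],[[0,0,0.003],[0,0,0],1],[[0,0,0.003],[0,0,0],1]]' >/dev/null ; python3 chk.py
```

```text
yaw 100.93 Tz 0.487 F [ 1.7 -1.7 -2.6]
yaw 100.66 Tz 0.584 F [ 3.1 -2.2 -3.2]
```

Stop confirmed: torque climbs steeply with angle. I'll back off into the hole play and lift straight out.

```bash
python3 -m inch '[[[0,0,-0.015],[0,0,0],1],[[0,0,-0.03],[0,0,0],1],[[0,0,-0.045],[0,0,0],1],[[0,0,-0.055],[0,0,0],1],[[0,0,-0.055],[0,0,0],1]]' >/dev/null; python3 chk.py
```

```text
yaw 105.6 Tz 0.031 F [ 0.7 -1.5 -1.1]
```

```bash
python3 -m inch '[[[0,0,0],[0,0,-0.004],1],[[0,0,0],[0,0,-0.01],1],[[0,0,0],[0,0,-0.02],1],[[0,0,0],[0,0,-0.03],1],[[0,0,0],[0,0,-0.05],1]]' >/dev/null; python3 chk.py
python3 -m inch '[[[0,0,0],[0,0,-0.05],1],[[0,0,0],[0,0,-0.1],1],[[0,0,0],[0,0,-0.15],1],[[0,0,0],[0,0,-0.2],1],[[0,0,0],[0,0,-0.2],1]]' >/dev/null; python3 go.py .557 .1362 .32 155.6
```

```text
yaw 105.61 Tz 0.004 F [ 0.9 -0.1 -1.4]
t 22.8 pos [ 0.5224 -0.1396  0.3219] yaw 105.61 z [ 3.1e-03 -7.0e-04 -1.0e+00] F [ 0.05  0.26 -1.13] T [-0.013 -0.033 -0.012] gap 0.227 grip 60.7 q [-19.6  13.9 108.9   0.   57.  -35.2]
turn [ 0.0012  0.0017 -0.5554] shift [1.0254 0.4302 0.0071]
```

```bash
python3 -m inch '[[[0,0,-0.11],[0.2,0.08,0],1],[[0,0,-0.22],[0.4,0.17,0],1],[[0,0,-0.33],[0.6,0.25,0],1],[[0,0,-0.44],[0.8,0.34,0],1],[[0,0,-0.555],[1,0.42,0],1]]' >/dev/null
python3 -m inch '[[[0,0,0],[0,0,0],1],[[0,0,0],[0,0,0],1],[[0,0,0],[0,0,0],1],[[0,0,0],[0,0,0],1],[[0,0,0],[0,0,0],1]]' >/dev/null
python3 -m inch '[[[0,0,0],[0,0,0],1],[[0,0,0],[0,0,0],1],[[0,0,0],[0,0,0],1],[[0,0,0],[0,0,0],1],[[0,0,0],[0,0,0],1]]' >/dev/null; python3 go.py .5571 .1364 .25 155.65
python3 - <<'E'
from rig import snapshot
from h import *
s=snapshot("scene");p=proj(s,[.557,.136,.1]).astype(int);x,y=p
cv2.imwrite("pics/g3.png",cv2.resize(s["frame"][y-50:y+50,x-60:x+60],(600,500),interpolation=cv2.INTER_CUBIC)[:,:,::-1])
E
```

```text
t 24.68 pos [0.5556 0.1297 0.3202] yaw 155.56 z [-2.e-04  5.e-04 -1.e+00] F [-0.09  0.   -1.49] T [ 0.006 -0.001 -0.058] gap 0.23 grip 60.7 q [  8.8  17.2 104.9   0.   57.9 -56.8]
turn [ 0.0002 -0.0002 -0.0009] shift [0.0055 0.0267 0.2809]
```

View pics/g3.png

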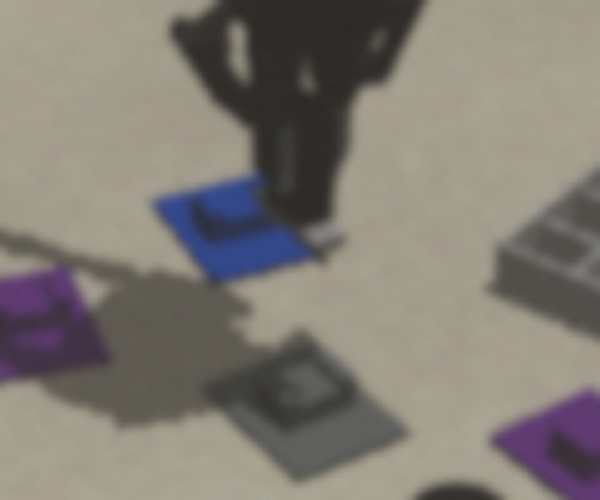

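The grey rest is empty at crop (300,390), with the spanner upright above and behind it. I'll move over the seat and check the seat centre from depth.

```bash
python3 -m inch '[[[0,0,0],[0.0055,0.0265,0.05],1],[[0,0,0],[0.0055,0.0265,0.1],1],[[0,0,0],[0.0055,0.0265,0.16],1],[[0,0,0],[0.0055,0.0265,0.22],1],[[0,0,0],[0.0055,0.0265,0.26],1]]' >/dev/null
python3 -m inch '[[[0,0,0],[0,0,0],1],[[0,0,0],[0,0,0],1],[[0,0,0],[0,0,0],1],[[0,0,0],[0,0,0],1],[[0,0,0],[0,0,0],1]]' >/dev/null; python3 go.py .5571 .1364 .223 155.65
python3 - <<'E'
from rig import snapshot
from h import *
s=snapshot("scene");w=world(s);Z=w[...,2];near=np.hypot(w[...,0]-.557,w[...,1]-.136)<.035
for lo,hi in((.016,.03),(.023,.03)):
    k=near&(Z>lo)&(Z<hi);print(rect(w,k),w[k].mean(0))
E
```

```text
t 25.98 pos [0.5572 0.1363 0.2556] yaw 155.56 z [ 5.e-04  6.e-04 -1.e+00] F [ 0.1   0.42 -1.41] T [0.007 0.005 0.037] gap 0.227 grip 60.7 q [  9.4  22.7 106.3   0.   51.  -56.2]
turn [ 0.0005  0.0001 -0.001 ] shift [0.0007 0.0002 0.1305]
(array([559.5, 137.3]), array([45.4, 32.4]), 67.0, 154) [0.56123403 0.1347068  0.02144288]
(array([559.6, 137.3]), array([45.3, 28. ]), 67.2, 47) [0.5602593  0.13278725 0.02535303]
```

```bash
python3 -m inch '[[[0,0,0],[0,0,0.03],1],[[0,0,0],[0,0,0.06],1],[[0,0,0],[0,0,0.09],1],[[0,0,0],[0,0,0.11],1],[[0,0,0],[0,0,0.126],1]]' >/dev/null;python3 chk.py
python3 -m inch '[[[0,0,0],[0,0,0],1],[[0,0,0],[0,0,0.002],1],[[0,0,0],[0,0,0.004],1],[[0,0,0],[0,0,0.006],1],[[0,0,0],[0,0,0.006],1]]' >/dev/null; python3 go.py .5571 .1364 .2199 155.65
```

```text
yaw 155.56 Tz 0.042 F [-0.6  0.6 -1.5]
t 27.27 pos [0.5571 0.1363 0.2223] yaw 155.56 z [-0.e+00  5.e-04 -1.e+00] F [-0.17  0.67 -0.81] T [-0.068 -0.001  0.008] gap 0.226 grip 60.7 q [  9.4  25.6 106.9   0.   47.5 -56.2]
turn [ 0.0003 -0.0002 -0.001 ] shift [0.0003 0.0004 0.0096]
```

```bash
python3 -m inch '[[[0,0,0],[0,0,0.002],1],[[0,0,0],[0,0,0.004],1],[[0,0,0],[0,0,0.006],1],[[0,0,0],[0,0,0.006],1],[[0,0,0],[0,0,0.006],1]]' >/dev/null;python3 chk.py
python3 -m inch '[[[0,0,0],[0,0,0.001],1],[[0,0,0],[0,0,0.002],1],[[0,0,0],[0,0,0.003],1],[[0,0,0],[0,0,0.003],1],[[0,0,0],[0,0,0.003],1]]' >/dev/null; python3 go.py .5571 .1364 .2199 155.65
```

```text
yaw 155.56 Tz -0.024 F [-0.9 -0.1 -1.2]
t 28.52 pos [0.5571 0.1363 0.22  ] yaw 155.56 z [-2.e-04  4.e-04 -1.e+00] F [-0.3   0.1  -1.31] T [-0.007 -0.038  0.016] gap 0.222 grip 60.7 q [  9.4  25.8 106.9   0.   47.3 -56.2]
turn [ 0.0002 -0.0003 -0.001 ] shift [0.0001 0.0005 0.0003]
```

```bash
python3 -m inch '[[[0,0,0],[0,0,0.001],1],[[0,0,0],[0,0,0.002],1],[[0,0,0],[0,0,0.002],1],[[0,0,0],[0,0,0.002],1],[[0,0,0],[0,0,0.002],1]]' >/dev/null;python3 chk.py; python3 go.py .5571 .1364 .2199 155.65
```

```text
yaw 155.56 Tz -0.014 F [-2.4 -0.6  6.3]
t 29.15 pos [0.5572 0.1363 0.2199] yaw 155.56 z [-1.e-04  4.e-04 -1.e+00] F [-2.39 -0.62  6.35] T [-0.105  0.341 -0.014] gap 0.225 grip 61.4 q [  9.4  25.9 106.9   0.   47.3 -56.2]
turn [ 0.0002 -0.0002 -0.001 ] shift [0.0005 0.0003 0.0002]
```

Seated gently (about 6 N). I'll release and retreat.

```bash
python3 -m inch '[[[0,0,0],[0,0,0],0.8],[[0,0,0],[0,0,0],0.6],[[0,0,0],[0,0,0],0.4],[[0,0,0],[0,0,0],0.2],[[0,0,0],[0,0,0],0]]' >/dev/null;python3 -m inch '[[[0,0,0],[0,0,0],0],[[0,0,0],[0,0,-0.02],0],[[0,0,0],[0,0,-0.07],0],[[0,0,0],[0,0,-0.14],0],[[0,0,0],[0,0,-0.24],0]]';python3 -m inch '[[[0,0,0],[0,0,-0.15],0],[[0,0,0],[0,0,-0.3],0],[[0,0,0],[0.1,0.2,-0.4],0],[[0,0,0],[0.3,0.4,-0.4],0],[[0,0,0],[0.5,0.5,-0.4],0]]'
```

```text
time_s: 30.4
eef_pos: [0.557, 0.1362, 0.2809]
orientation: [[-0.91, 0.414, -0.0], [0.414, 0.91, 0.0], [0.0, 0.0, -1.0]]
force: [-0.2, -0.5, 0.9]
finger_gap: 0.998
grip_force: 0.0
time_s: 31.02
eef_pos: [0.496, 0.3025, 0.3825]
orientation: [[-0.91, 0.415, 0.004], [0.415, 0.91, 0.003], [-0.003, 0.005, -1.0]]
force: [0.2, 0.4, -0.7]
finger_gap: 0.997
grip_force: 0.0
```

```bash
python3 -m inch '[[[0,0,0],[0,0.2,0],0],[[0,0,0],[-0.1,0.4,0],0],[[0,0,0],[-0.1,0.4,0],0],[[0,0,0],[-0.1,0.4,0],0],[[0,0,0],[-0.1,0.4,0],0]]'
python3 - <<'E'
from rig import snapshot
from m import *
s=snapshot("top");g=s["frame"];w=world(s);Z=w[...,2];a,b=g[215:280,215:280],g[230:295,360:425]
k=(np.hypot(w[...,0]-.557,w[...,1]-.136)<.04)&(Z>.075)&(Z<.1)
if k.sum()>5: print(rect(w,k),w[k].mean(0))
cv2.imwrite("pics/end.png",np.hstack([cv2.resize(q,(400,400),interpolation=cv2.INTER_CUBIC) for q in(a,b)])[:,:,::-1])
E
```

```text
time_s: 31.65
eef_pos: [0.5593, 0.3805, 0.3805]
orientation: [[-0.91, 0.414, -0.0], [0.414, 0.91, 0.0], [0.0, 0.0, -1.0]]
force: [-0.2, -0.1, 0.4]
finger_gap: 0.998
grip_force: 0.0
(array([557.1, 137.2]), array([21.1, 34.1]), 65.8, 235) [0.55651653 0.13609681 0.08693428]
```

View pics/end.png

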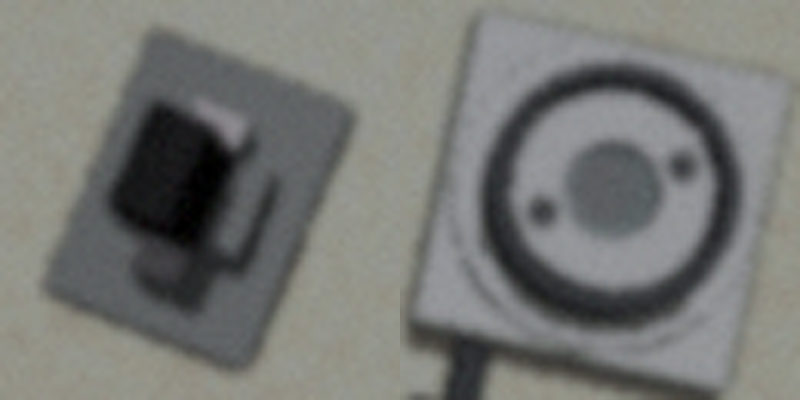

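The spanner is back upright at crop (180,180), in its original pose. The ring holes are now at crop (683,165) and (542,211), about 36° clockwise from the start, and the torque slope matched the stop.

```bash
python3 -c "
from rig import hand_in
print(hand_in())"
```

```text
the job is handed in; nothing more can be done
None
```

I turned the ring about 36° clockwise until it was home against its stop (peak reading about 0.58 N m), put the spanner back upright in the grey rest, and handed the job in at about 32 s; the verdict was not reported.

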